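# Pull test of a glued lid knob

## Task

Two freshly glued knobs are waiting under spring pull gauges; test the one on the round glass lid. Grip that gauge's black handle, pull it straight up to 10 N (20 mm of travel), hold it there for about two seconds, then ease it all the way back down and let go. Do not overpull it or let it snap back, and leave the gauge on the square ceramic pad at rest.

Things in the scene. Friction and masses are not known exactly. Their poses are not given: they have to be found in the camera images.
- lid_handle (a point): Centre of the pull handle of the gauge on the ROUND 110 mm GLASS LID (the one to test), 185 mm above the table at rest. The handle is an upright black bar 16 mm thick (its x axis), 56 mm long (y), 26 mm tall (z up), on a 10 mm neck, 22 mm clear of the 26 mm gauge tube below. Pinch it from above across its thickness. The lid is clamped on a fixed 140 mm square plywood board.
- lid_gauge (a joint): Travel in m of the handle and tube of the lid's gauge, straight up: 0 at rest, stop at 0.045. A return spring of 0.5 N per mm: 0.020 is the set pull of 10 N (the moving part's own weight of about 1 N comes on top). It springs back down when let go.
- pad_handle (a point): Centre of the pull handle of the other gauge, the same in every way, which holds the knob of a SQUARE WHITE CERAMIC PAD (110 mm) on the same kind of board. Not to be pulled. The two boards may stand either way round, left or right.
- pad_gauge (a joint): Travel in m of the pad's gauge, up; it stays at 0.
Things that resemble listed ones, but are neither listed nor needed, are in the scene too. Leave any red look-alike of the part that bears pad_handle alone. What is shaped like the part that bears lid_handle but purple is not meant.

How it is judged:
On the way:
1. the lid's gauge is pulled up to 10 N (20 mm, give or take 6 mm) and held there for 1.5 s (value of joint lid_gauge between 0.014 and 0.026 m), for 1.5 s.
At the end, for the whole second after the job is handed in: After the held pull, the lid's gauge is back down at rest (within 3 mm), released, and the pad's gauge is at rest (within 3 mm) (value of joint each of lid_gauge, pad_gauge below 0.003 m); the robot touches nothing.
It fails at once if the lid's gauge is overpulled (beyond 32 mm, 16 N) (value of joint lid_gauge above 0.032 m).
It fails at once if the lid's gauge snaps back (falls faster than 0.35 m/s) (velocity of joint lid_gauge below -0.35 m/s).
It fails at once if the pad's gauge is pulled (more than 5 mm) (value of joint pad_gauge above 0.005 m).
It also fails if it takes over 38 s, if anything falls off the work surface, if the arm or the gripper's body presses on something with over 40 N, if the wrist force passes 120 N, or if a joint passes its speed limit or range.

## Robot

A 6-joint arm with a two-finger parallel gripper is mounted at the origin on the work surface. World frame = base frame: x ahead of the robot, y to its left, z up, the work surface at z = 0. Lengths are in m, angles in rad, forces in N, time in s.
With the tool pointing down it reaches from about 0.35 to 0.775 m from the base axis. Payload 7.3 kg.
Tool frame: the origin (TCP) lies between the finger pads; the fingertips stand 8 mm ahead of it and the grasp point (between the pads) lies 11 mm behind it (robot.nose_length is the distance from the TCP to the fingertips, in m); z points along the fingers, y is the line along which they close (so a half turn about z gives the same grasp; the last joint's range is limited). The gripper opens to 92 mm and grips with 3 to 60 N. Pads are 19 mm wide; open, the fingers measure 130 mm over their backs; the gripper's body (75 mm by 190 mm) begins 47 mm behind the grasp point.
Start: joints at [1.165, 0.342, 1.524, -0, 1.275, -0.146], TCP at [0.135, 0.507, 0.196] pointing down, gripper open.
Joint ranges: [-2.53, 2.53], [-0.77, 2.02], [0.04, 2.7], [-1, 4.14], [0.28, 2.66], [-3.11, 3.11]. Speed limits (rad/s): [2.57, 2.57, 3.14, 3.14, 3.14, 3.14].

## Interface

Orientations are given as [roll, pitch, yaw] about the fixed x, y, z axes, in that order (R = Rz(yaw) Ry(pitch) Rx(roll)).
In Python, from cell import robot gives the robot as it stands. The module is installed in compiled form; this text tells all that it offers.
- The arm moves only by the shell command python3 -m jog 'ROWS' [FORCE]. ROWS is JSON, a list that holds one entry, the list of rows, each a list of 5 numbers: the gripper's target within -1 to 1 (fully open at 1, half-way at 0, shut at -1), then the shift along the tool's x, y, z in m, then the turn about the tool's z in rad. A call has 1 to 5 rows; each row is the pose to reach, as a shift and turn from the pose commanded when the call began, along the tool's axes at that moment; what a row does not reach only later rows make up. A row lasts 1/12 s, in which the tool goes at most 41.7 mm and 7.16 degrees, less where a joint would pass 70% of its speed; a pose out of reach is approached as far as the arm can. A call with a gripper value outside its range is refused whole. The fingers move at their own pace and stop on an object; FORCE is the grip in N (left out, the last holds). Time passes only in rows, so rows that repeat a pose let the fingers close. It gives the time, the measured TCP pose, the force, the opening and the grip force at its end, in the units of the state.
- robot.observe(): the state, without advancing time (a new reading comes with each control period).
- robot.read_camera(name): name is "side" or "top" or "wrist"; returns the picture (480x640x3 uint8, red, green, blue); there is no depth.
- robot.camera_model(name): a dict with "camera_matrix" (3x3 intrinsics, pixels), "position" and "attitude" of the camera in the world; the wrist camera has in their place "mount" (4x4, takes a point from camera to tool coordinates, whose origin is the TCP and whose axes are the flange's). Camera axes: x right, y down, z forward; pixel columns grow to the right and rows downward; lengths in m; the calibration is good to about 2 mm. The wrist camera is an equidistant fisheye: a pixel r from the principal point sees the ray r / f radians off the axis. A picture is of the moment at which its call begins: read the wrist's pose just before it. camera_model takes no time and is no camera call.
- robot.hand_in(): hands the job in; it is judged then, once.
The state is a dict: "time": time; "qpos": joint angles; "qvel": joint speeds; "joint_efforts": joint torques, N m; "tool_pos": TCP position; "tool_rot": TCP orientation; "contact_force": force on the tool from outside, world axes, zero at the start; "torque": the same for the moment, N m; "opening": finger opening in m; "grip_force": force on a finger pad.
Only numpy, scipy, OpenCV 4.12 (cv2) and the standard library are available. Lean on these libraries where they do the work, as an engineer would, in place of code of your own. Each camera call takes 0.05 s, during which the arm holds its last target. There are 200 camera calls.

## Working session

There is one attempt and no reset: what is moved stays moved. The work goes in short steps, Python scripts to look and compute and a shell command to move; the robot and the scene stay as the last step left them, time stands still between calls to the robot, and variables do not carry over. Pictures are saved under pics/ and viewed, at most 10 in all, crops included, and the job is handed in when it is done.

```bash
mkdir -p pics
python3 - <<'E'
from cell import robot
import cv2,numpy as np
for n in("side","top"):
    cv2.imwrite(f"pics/{n}.png",robot.read_camera(n)[:,:,::-1])
    m=robot.camera_model(n);print(n,{k:np.round(v,4).tolist() if not isinstance(v,str) else v for k,v in m.items()})
s=robot.observe();print({k:np.round(v,3).tolist() for k,v in s.items()})
E
```

```text
side {'camera_matrix': [[451.6377, 0.0, 321.8948], [0.0, 451.6377, 238.4353], [0.0, 0.0, 1.0]], 'position': [0.2552, 0.6356, 0.6964], 'attitude': [-2.2559, -0.0015, -2.7477]}
top {'camera_matrix': [[586.2154, 0.0, 318.9948], [0.0, 586.2154, 243.2045], [0.0, 0.0, 1.0]], 'position': [0.3053, -0.0168, 1.049], 'attitude': [-2.9099, -0.0046, -1.4086]}
{'time': 0.1, 'qpos': [1.165, 0.343, 1.525, -0.0, 1.275, -0.146], 'qvel': [-0.001, -0.001, -0.002, 0.001, -0.0, -0.0], 'joint_efforts': [0.002, -43.201, -24.47, 0.072, 0.053, -0.0], 'tool_pos': [0.135, 0.507, 0.196], 'tool_rot': [-3.14, -0.0, 2.882], 'contact_force': [0.953, 0.222, -0.223], 'torque': [0.018, 0.065, -0.004], 'grip_force': 0.0, 'opening': 0.092}
```

View pics/side.png

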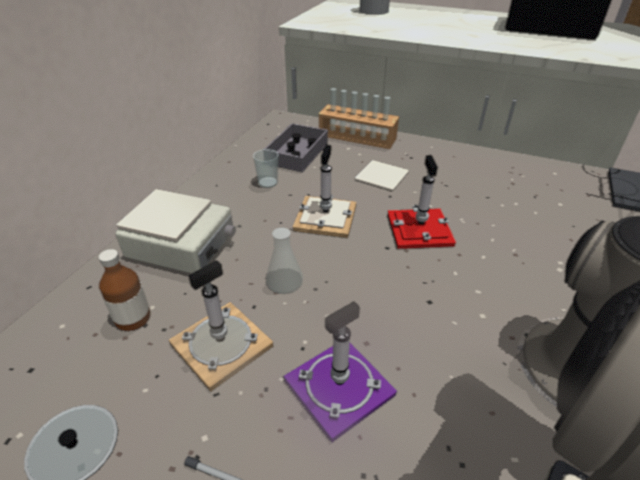

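View pics/top.png

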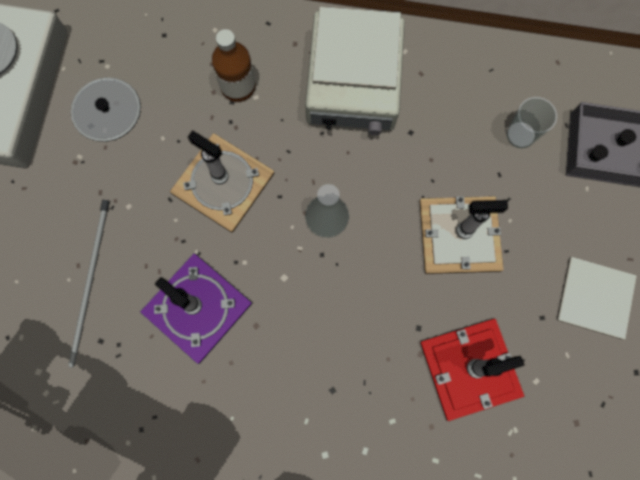

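Candidates (top view pixels):
- Round glass lid on plywood: handle (205,144), side view (206,275). This is the one I want.
- Purple look-alike: (173,293).
- White square pad on plywood: (488,206).
- Red look-alike: (502,367).
- Loose lid with a black knob: (102,104).

Next I measure the lid handle and check it in a crop.

```bash
cat > h.py <<'E'
import numpy as np,cv2
from scipy.spatial.transform import Rotation as R
def ray(m,uv):
    K=m["camera_matrix"];d=np.linalg.inv(K)@np.array([uv[0],uv[1],1.])
    return np.array(m["position"]),R.from_euler("xyz",m["attitude"]).as_matrix()@d
def plane(m,uv,z):
    p,d=ray(m,uv);return p+d*(z-p[2])/d[2]
E
python3 - <<'E'
from cell import robot
from h import *
rs=[];t=cv2.imread("pics/top.png");s=cv2.imread("pics/side.png")
for n,im,(x0,x1,y0,y1),pt in(("top",t,(180,232,125,162),(205,144)),("side",s,(185,228,258,294),(206,275))):
    g=im[y0:y1,x0:x1].max(2);mk=(g<50).astype(np.uint8)
    mk=cv2.morphologyEx(mk,cv2.MORPH_OPEN,np.ones((5,5)))
    c=max(cv2.findContours(mk,0,1)[0],key=cv2.contourArea)+[x0,y0]
    r=cv2.minAreaRect(c);print(n,r,cv2.boundingRect(c))
    m=robot.camera_model(n);rs.append(ray(m,r[0]))
    print(plane(m,r[0],.185))
    b=cv2.boxPoints(r);print(np.round([plane(m,q,.198) for q in b],4).tolist())
    cv2.drawContours(im,[c],-1,(0,255,0),1)
A=sum(np.eye(3)-np.outer(d,d)/(d@d) for p,d in rs);B=sum((np.eye(3)-np.outer(d,d)/(d@d))@p for p,d in rs)
print("tri",np.linalg.solve(A,B))
m=robot.camera_model("top")
for uv in((222,181),(195,307)):print("board",plane(m,uv,.02))
# board corners approx
for uv in((217,136),(273,176),(231,228),(172,187)):print(plane(m,uv,.015))
a=cv2.resize(t[110:250,150:290],(400,400));b=cv2.resize(s[250:390,150:290],(400,400))
cv2.imwrite("pics/crop.png",np.hstack([a,b]))
E
```

```text
top ((205.03515625, 144.88919067382812), (37.56946563720703, 12.278085708618164), 36.02737045288086) (189, 133, 32, 27)
[0.63491554 0.21494855 0.185     ]
[[0.6351, 0.2424, 0.198], [0.6532, 0.2348, 0.198], [0.6248, 0.1807, 0.198], [0.607, 0.1884, 0.198]]
side ((205.43846130371094, 274.3923034667969), (16.000478744506836, 34.605690002441406), 60.2551155090332) (190, 262, 31, 26)
[0.6342357  0.21609538 0.185     ]
[[0.6502, 0.2415, 0.198], [0.6287, 0.1885, 0.198], [0.5988, 0.2119, 0.198], [0.6208, 0.2622, 0.198]]
tri [0.63520001 0.21519074 0.18390481]
board [0.63304533 0.21364052 0.02      ]
board [0.3965709  0.21400203 0.02      ]
[0.72110347 0.24193828 0.015     ]
[0.65973004 0.12309873 0.015     ]
[0.54880294 0.18064227 0.015     ]
[0.60806835 0.3037173  0.015     ]
```

View pics/crop.png

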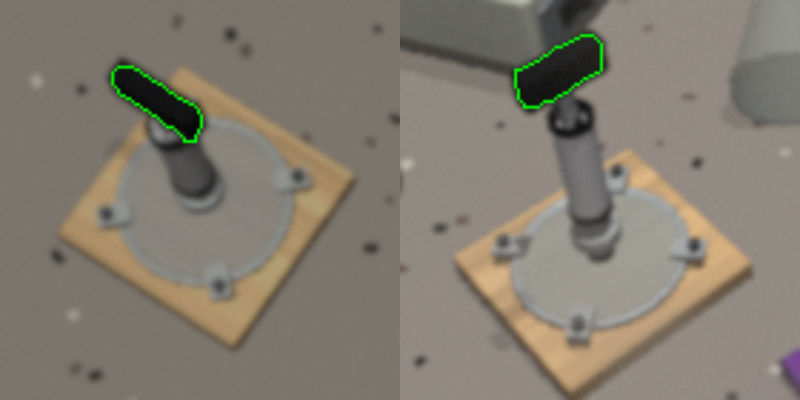

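The crop shows the plywood board with the clamped round glass disc. The handle outline is centred at top (205,145) and side (205,274), so the choice is right. Both views put it at (0.6345, 0.215), with the long axis at about 62.5°. First I lift, then travel over it and turn.

```bash
python3 -m jog '[[[1,0,0,-0.03,0],[1,0,0,-0.06,0],[1,0,0,-0.09,0],[1,0,0,-0.12,0],[1,0,0,-0.12,0]]]' 20
python3 -m jog '[[[1,-0.037,-0.01,0,0],[1,-0.074,-0.02,0,0],[1,-0.111,-0.03,0,0],[1,-0.148,-0.04,0,0],[1,-0.186,-0.051,0,0]]]'
python3 -m jog '[[[1,-0.037,-0.01,0,0],[1,-0.074,-0.02,0,0],[1,-0.111,-0.03,0,0],[1,-0.148,-0.04,0,0],[1,-0.186,-0.051,0,0]]]'
```

```text
time: 0.52
tool_pos: [0.1356, 0.5093, 0.322]
tool_rot: [3.132, 0.001, 2.882]
contact_force: [-0.0, -0.3, 0.7]
opening: 0.0922
grip_force: 0.0
time: 0.93
tool_pos: [0.3025, 0.4092, 0.3155]
tool_rot: [-3.141, -0.001, 2.882]
contact_force: [1.0, 1.5, -0.1]
opening: 0.0917
grip_force: 0.0
time: 1.35
tool_pos: [0.4693, 0.312, 0.3154]
tool_rot: [-3.141, -0.001, 2.882]
contact_force: [0.1, 0.2, 0.2]
opening: 0.0917
grip_force: 0.0
```

```bash
python3 -m jog '[[[1,-0.037,-0.01,0,0],[1,-0.074,-0.02,0,0],[1,-0.111,-0.03,0,0],[1,-0.148,-0.04,0,0],[1,-0.186,-0.051,0,0]]]' >/dev/null
python3 -m jog '[[[1,0,0,0,0.12],[1,0,0,0,0.24],[1,0,0,0,0.36],[1,0,0,0,0.48],[1,0,0,0,0.6]]]'
python3 -m jog '[[[1,0,0,0,0.12],[1,0,0,0,0.24],[1,0,0,0,0.36],[1,0,0,0,0.48],[1,0,0,0,0.6]]]' >/dev/null
python3 -m jog '[[[1,0,0,0,0.12],[1,0,0,0,0.24],[1,0,0,0,0.36],[1,0,0,0,0.48],[1,0,0,0,0.59]]]' >/dev/null
python3 -m jog '[[[1,0,0,0,0],[1,0,0,0,0]]]'
python3 - <<'E'
from cell import robot
from h import *
s=robot.observe();im=robot.read_camera("wrist");cv2.imwrite("pics/w1.png",im[:,:,::-1])
m=robot.camera_model("wrist");print(m)
np.set_printoptions(precision=4,suppress=True)
T=np.array(s["tool_pos"]);Rt=R.from_euler("xyz",s["tool_rot"])
print(T,s["tool_rot"])
d=np.array([.6345,.215,.177])-T;print("shift to grasp (tool axes)",Rt.inv().apply(d),"yaw err",s["tool_rot"][2]-np.radians(62.6))
E
```

```text
time: 2.18
tool_pos: [0.6348, 0.216, 0.3149]
tool_rot: [-3.14, -0.001, 2.276]
contact_force: [-0.6, -0.2, 0.6]
opening: 0.0919
grip_force: 0.0
time: 3.18
tool_pos: [0.6347, 0.2162, 0.3153]
tool_rot: [-3.141, 0.001, 1.095]
contact_force: [0.2, -0.3, 0.9]
opening: 0.0917
grip_force: 0.0
{'camera_matrix': array([[371.64829954,   0.        , 326.78211025],
       [  0.        , 371.64829954, 243.06116273],
       [  0.        ,   0.        ,   1.        ]]), 'mount': array([[ 2.37861682e-04, -9.65944531e-01, -2.58749118e-01,
         6.94101299e-02],
       [ 9.99999828e-01,  3.68467845e-04, -4.56263810e-04,
         2.90111273e-04],
       [ 5.36066262e-04, -2.58748965e-01,  9.65944453e-01,
        -1.87760010e-01],
       [ 0.00000000e+00,  0.00000000e+00,  0.00000000e+00,
         1.00000000e+00]])}
[0.6347 0.2162 0.3153] [-3.1406  0.0007  1.0951]
shift to grasp (tool axes) [-0.001   0.0005  0.1383] yaw err 0.002554987813726095
```

View pics/w1.png

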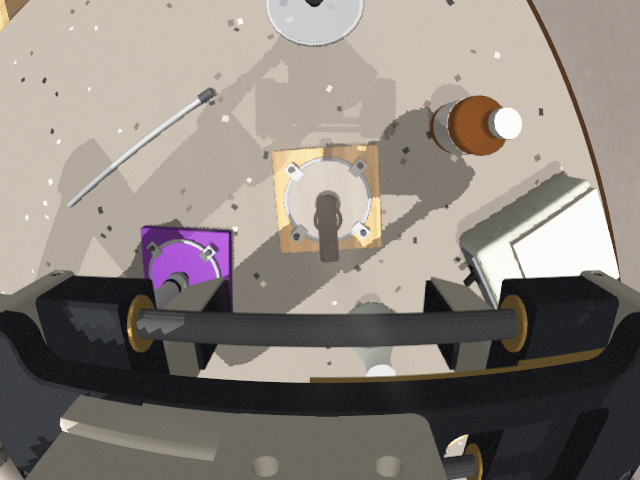

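The wrist view shows the plywood board with the round lid. Its handle bar runs from about (326,200) to (329,258), upright in the image and midway between the fingers (about x 180 to 465). Descending to grasp.

```bash
python3 -m jog '[[[1,-0.001,0,0.025,0],[1,-0.001,0,0.05,0],[1,-0.001,0,0.075,0],[1,-0.001,0,0.09,0],[1,-0.001,0,0.1,0]]]'
python3 -m jog '[[[1,0,0,0.01,0],[1,0,0,0.02,0],[1,0,0,0.03,0],[1,0,0,0.038,0],[1,0,0,0.038,0]]]'
python3 -m jog '[[[0.2,0,0,0,0],[0,0,0,0,0],[-0.2,0,0,0,0],[-0.3,0,0,0,0],[-0.4,0,0,0,0]]]' 20
```

```text
time: 3.65
tool_pos: [0.6334, 0.2151, 0.2135]
tool_rot: [-3.139, 0.002, 1.094]
contact_force: [0.1, 0.1, -0.4]
opening: 0.0918
grip_force: 0.0
time: 4.07
tool_pos: [0.6336, 0.2151, 0.1762]
tool_rot: [-3.139, 0.002, 1.092]
contact_force: [0.2, -0.1, -0.3]
opening: 0.0917
grip_force: 0.0
time: 4.48
tool_pos: [0.6346, 0.2154, 0.1786]
tool_rot: [3.141, -0.001, 1.092]
contact_force: [-0.0, 0.2, 0.2]
opening: 0.0634
grip_force: 0.0
```

```bash
python3 -m jog '[[[-0.6,0,0,0,0],[-0.7,0,0,0,0],[-1,0,0,0,0],[-1,0,0,0,0],[-1,0,0,0,0]]]' 45
python3 -m jog '[[[-1,0,0,0,0],[-1,0,0,0,0],[-1,0,0,0,0],[-1,0,0,0,0],[-1,0,0,0,0]]]'
```

```text
time: 4.9
tool_pos: [0.6344, 0.2153, 0.1781]
tool_rot: [-3.142, -0.0, 1.092]
contact_force: [-0.2, -0.2, 0.3]
opening: 0.0298
grip_force: 0.0
time: 5.32
tool_pos: [0.6344, 0.2153, 0.1781]
tool_rot: [3.142, -0.0, 1.092]
contact_force: [-0.2, -0.9, 0.2]
opening: 0.0008
grip_force: 0.0
```

```bash
python3 -m jog '[[[-1,0,0,0,0],[-1,0,0,0,0]]]'
```

```text
time: 5.48
tool_pos: [0.6344, 0.2153, 0.1781]
tool_rot: [-3.142, -0.0, 1.092]
contact_force: [-0.1, -0.8, -0.9]
opening: 0.0001
grip_force: 0.0
```

The fingers shut completely with no grip force, so they missed the handle. I look again.

Run:
```python
from cell import robot
from h import *
s=robot.read_camera("side")[:,:,::-1];t=robot.read_camera("top")[:,:,::-1];w=robot.read_camera("wrist")[:,:,::-1]
cv2.imwrite("pics/c2.png",np.hstack([cv2.resize(s[200:400,110:310],(400,400),interpolation=2),cv2.resize(t[80:280,120:320],(400,400),interpolation=2)]))
cv2.imwrite("pics/w2.png",w)
```

```text
(no output)
```

View pics/c2.png

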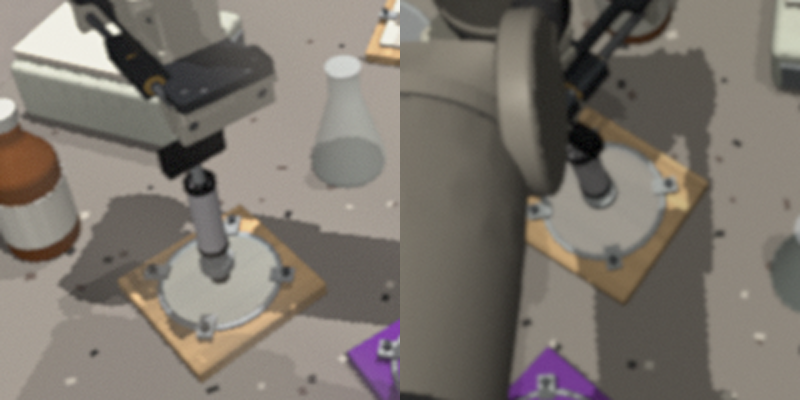

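View pics/w2.png

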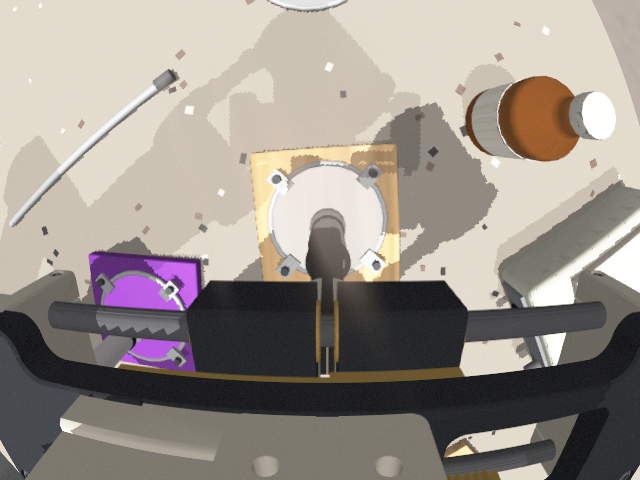

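The side crop shows the grey jaws ending just above the black handle (crop 190,155). The wrist view shows the two thin finger plates shut together at (328,285), with the handle running on below them at (328,250). So the fingertips seem to sit above the handle top: the plate edge geometry puts them about 36 mm short of the stated length. I check nose_length and measure the tips with the gripper raised and open.

```bash
python3 -m jog '[[[-1,0,0,-0.01,0],[-1,0,0,-0.02,0],[-1,0,0,-0.03,0],[-1,0,0,-0.04,0],[-1,0,0,-0.04,0]]]'
python3 - <<'E'
from cell import robot
from h import *
s=robot.observe();T=np.array(s["tool_pos"]);Rt=R.from_euler("xyz",s["tool_rot"]);print("nose",robot.nose_length,T)
im=robot.read_camera("side")[:,:,::-1].copy();m=robot.camera_model("side")
def px(P):
    c=R.from_euler("xyz",m["attitude"]).inv().apply(P-m["position"]);q=m["camera_matrix"]@c;return q[:2]/q[2]
x0,y0=130,190
c=cv2.resize(im[y0:y0+150,x0:x0+150],(600,600),interpolation=2)
for z,col in((.008,(0,0,255)),(-.028,(0,255,0))):
    p=px(T+Rt.apply([0,0,z]));print(z,p);q=tuple(int(v) for v in (p-[x0,y0])*4)
    cv2.circle(c,q,4,col,-1)
cv2.imwrite("pics/c3.png",c)
E
```

```text
time: 6.05
tool_pos: [0.6356, 0.2156, 0.2218]
tool_rot: [3.137, -0.004, 1.092]
contact_force: [-0.5, -0.4, 2.3]
opening: 0.0004
grip_force: 0.0
nose 0.008 [0.63563459 0.21562583 0.22181629]
0.008 [201.90656445 260.85311474]
-0.028 [198.1398097  243.50749359]
```

View pics/c3.png

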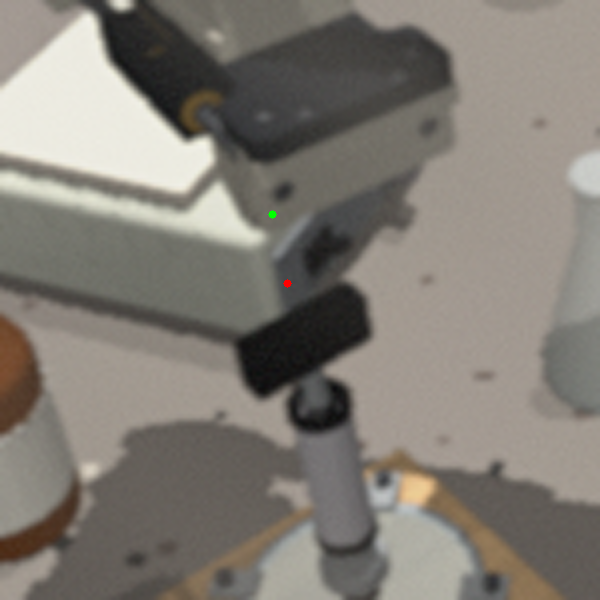

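The finger plate's lower end sits around crop (320,300), to the right of the predicted tip (red, 287,283) and partly behind the handle. I work out where the seen body corners and finger edge put the real gripper against the reported pose.

Run:
```python
from cell import robot
from h import *
np.set_printoptions(precision=4,suppress=True)
s=robot.observe();T=np.array(s["tool_pos"]);Rt=R.from_euler("xyz",s["tool_rot"]);m=robot.camera_model("side")
def px(P):
    c=R.from_euler("xyz",m["attitude"]).inv().apply(P-m["position"]);q=m["camera_matrix"]@c;return (q[:2]/q[2]-[130,190])*4
for p in([.0375,-.095,-.036],[-.0375,-.095,-.036],[.0095,0,.008],[-.0095,0,.008],[.0095,-.01,.008],[-.0095,-.01,.008],[.0095,-.019,.008],[-.0095,-.019,.008],[.0095,-.01,-.03],[-.0095,-.01,-.03]):print(p,px(T+Rt.apply(p)))
# visible crop points on the vertical plane through the tool x axis
n=Rt.apply([0,1,0])
for y in(0,-.019):
  for q in((295,305),(345,290),(275,255)):
    o,d=ray(m,np.array(q)/4+[130,190]);P0=T+n*y
    P=o+d*((P0-o)@n)/(d@n);print(y,q,P,"tool",Rt.inv().apply(P-T))
# handle in w2/wrist now
w=robot.read_camera("wrist");cv2.imwrite("pics/w3.png",w[:,:,::-1])
M=robot.camera_model("wrist");s=robot.observe();T=np.array(s["tool_pos"])
def wp(P):
    c=np.linalg.inv(M["mount"])@np.r_[Rt.inv().apply(P-T),1];c=c[:3];th=np.arctan2(np.hypot(c[0],c[1]),c[2]);k=M["camera_matrix"]
    return k[:2,2]+k[0,0]*th*c[:2]/np.hypot(c[0],c[1])
u=np.array([np.cos(1.0925),np.sin(1.0925),0])
H=np.array([.6345,.215,.198])
print("handle ends/centre in wrist",wp(H+u*.028),wp(H),wp(H-u*.028))
g=cv2.cvtColor(w,cv2.COLOR_RGB2GRAY);print("board centre",wp(np.array([.6330,.2136,.015])),"tip",wp(T+Rt.apply([0,0,.008])))
```

```text
[0.0375, -0.095, -0.036] [305.0559 382.093 ]
[-0.0375, -0.095, -0.036] [490.2388 287.6866]
[0.0095, 0, 0.008] [267.8094 296.6364]
[-0.0095, 0, 0.008] [310.677  276.1523]
[0.0095, -0.01, 0.008] [280.0201 309.9268]
[-0.0095, -0.01, 0.008] [323.0788 289.0985]
[0.0095, -0.019, 0.008] [291.1851 322.079 ]
[-0.0095, -0.019, 0.008] [334.4162 300.9335]
[0.0095, -0.01, -0.03] [263.4211 236.4195]
[-0.0095, -0.01, -0.03] [308.1992 215.875 ]
0 (295, 305) [0.635  0.215  0.2018] tool [-0.0006  0.      0.0185]
0 (345, 290) [0.6248 0.1955 0.1971] tool [-0.0226  0.      0.0231]
0 (275, 255) [0.6365 0.2181 0.2306] tool [ 0.003   0.     -0.0102]
-0.019 (295, 305) [0.6213 0.2301 0.2196] tool [ 0.0065 -0.019   0.0007]
-0.019 (345, 290) [0.6116 0.2112 0.215 ] tool [-0.0147 -0.019   0.0052]
-0.019 (275, 255) [0.6228 0.2331 0.2473] tool [ 0.01  -0.019 -0.027]
handle ends/centre in wrist [326.3731 219.341 ] [326.4091 265.8279] [326.446  308.7669]
board centre [325.5327 213.5955] tip [326.4238 272.4244]
```

The dark wedge with the knob in that crop is actually the balance's front, not a finger. The wrist view puts the board at the right scale, so the reported pose is good, and only the fingers are shorter than stated: tips about 28 mm behind the TCP. I open and go lower in small steps, watching the force.

```bash
for i in 1 2 3; do python3 -m jog '[[[1,0,0,0,0],[1,0,0,0,0],[1,0,0,0,0],[1,0,0,0,0],[1,0,0,0,0]]]' 10 | tail -2; done
python3 -m jog '[[[1,0,0,0.01,0],[1,0,0,0.02,0],[1,0,0,0.03,0],[1,0,0,0.04,0],[1,0,0,0.04,0]]]'
python3 -m jog '[[[1,0,0,0.002,0],[1,0,0,0.004,0],[1,0,0,0.006,0],[1,0,0,0.008,0],[1,0,0,0.008,0]]]'
```

```text
opening: 0.0292
grip_force: 0.0
opening: 0.0625
grip_force: 0.0
opening: 0.0909
grip_force: 0.0
time: 7.82
tool_pos: [0.6328, 0.2149, 0.1745]
tool_rot: [-3.137, 0.004, 1.092]
contact_force: [-0.7, -0.5, -1.6]
opening: 0.0917
grip_force: 0.0
time: 8.23
tool_pos: [0.6343, 0.2153, 0.17]
tool_rot: [-3.142, 0.0, 1.092]
contact_force: [-0.4, -0.4, 0.4]
opening: 0.0916
grip_force: 0.0
```

```bash
python3 -m jog '[[[1,0,0,0.002,0],[1,0,0,0.004,0],[1,0,0,0.006,0],[1,0,0,0.008,0],[1,0,0,0.008,0]]]'
python3 - <<'E'
from cell import robot
from h import *
w=robot.read_camera("wrist")[:,:,::-1];s=robot.read_camera("side")[:,:,::-1]
cv2.imwrite("pics/c4.png",np.hstack([cv2.resize(s[190:340,130:280],(400,400),interpolation=2),cv2.resize(w[180:420,200:440],(400,400),interpolation=2)]))
E
```

```text
time: 8.65
tool_pos: [0.6341, 0.2153, 0.1615]
tool_rot: [-3.141, 0.0, 1.092]
contact_force: [-1.3, -0.7, -0.4]
opening: 0.0919
grip_force: 0.0
```

View pics/c4.png

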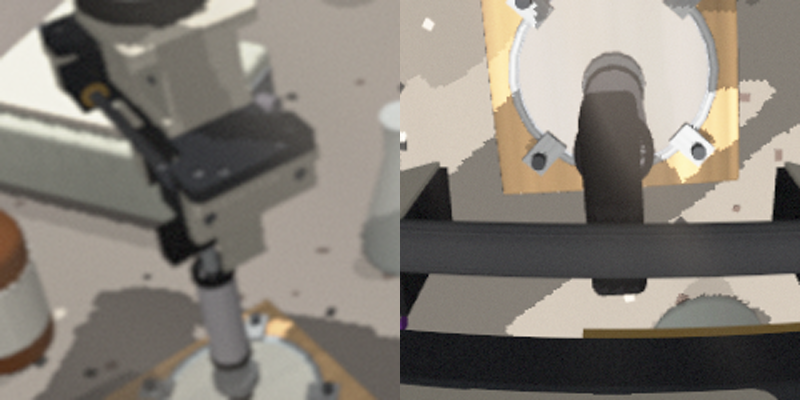

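Run:
```python
from cell import robot
from h import *
np.set_printoptions(precision=3,suppress=True)
s=robot.observe();T=np.array(s["tool_pos"]);Rt=R.from_euler("xyz",s["tool_rot"]);m=robot.camera_model("side")
n=Rt.apply([0,1,0])
for y in(-.046,-.065):
  for q in((218,268),(265,245),(190,245),(315,155)):
    o,d=ray(m,np.array(q)/(400/150)+[130,190]);P0=T+n*y
    P=o+d*((P0-o)@n)/(d@n);print(y,q,"tool",Rt.inv().apply(P-T),"z",P[2])
```

```text
-0.046 (218, 268) tool [ 0.013 -0.046 -0.03 ] z 0.1919819577152092
-0.046 (265, 245) tool [-0.018 -0.046 -0.029] z 0.190825896296954
-0.046 (190, 245) tool [ 0.026 -0.046 -0.057] z 0.2189506580046794
-0.046 (315, 155) tool [-0.059 -0.046 -0.077] z 0.23870074238955197
-0.065 (218, 268) tool [ 0.021 -0.065 -0.05 ] z 0.21177164257541947
-0.065 (265, 245) tool [-0.009 -0.065 -0.049] z 0.21066093363844474
-0.065 (190, 245) tool [ 0.033 -0.065 -0.076] z 0.23768235627722067
-0.065 (315, 155) tool [-0.048 -0.065 -0.095] z 0.2566576415742528
```

The side view (left) now shows the open near finger ending at about crop (240,258), and the handle bar is centred in the wrist view. The finger tip works out at tool z ≈ -0.03, so tips are at 0.191 m. That agrees with the wrist estimate of about 36 mm short. I go down another 20 mm and close.

```bash
python3 -m jog '[[[1,0,0,0.003,0],[1,0,0,0.006,0],[1,0,0,0.009,0],[1,0,0,0.01,0],[1,0,0,0.01,0]]]'
python3 -m jog '[[[1,0,0,0.003,0],[1,0,0,0.006,0],[1,0,0,0.009,0],[1,0,0,0.01,0],[1,0,0,0.01,0]]]'
for i in 1 2 3; do python3 -m jog '[[[-1,0,0,0,0],[-1,0,0,0,0],[-1,0,0,0,0],[-1,0,0,0,0],[-1,0,0,0,0]]]' 40; done
```

```text
time: 9.17
tool_pos: [0.6341, 0.2153, 0.1515]
tool_rot: [-3.141, 0.001, 1.092]
contact_force: [0.8, -0.4, 0.1]
opening: 0.0915
grip_force: 0.0
time: 9.58
tool_pos: [0.6341, 0.2153, 0.1416]
tool_rot: [-3.141, 0.0, 1.092]
contact_force: [-0.2, -0.9, -0.2]
opening: 0.0918
grip_force: 0.0
time: 10.0
tool_pos: [0.6344, 0.2153, 0.1423]
tool_rot: [3.141, -0.0, 1.092]
contact_force: [-0.2, -0.5, 0.3]
opening: 0.0627
grip_force: 0.0
time: 10.42
tool_pos: [0.6344, 0.2153, 0.1421]
tool_rot: [-3.142, -0.0, 1.092]
contact_force: [-0.4, 0.3, -0.1]
opening: 0.0295
grip_force: 0.0
time: 10.83
tool_pos: [0.6347, 0.2151, 0.1422]
tool_rot: [3.141, -0.0, 1.092]
contact_force: [2.1, -0.5, -0.6]
opening: 0.0161
grip_force: 39.8
```

Gripped: opening 16.1 mm at 40 N. I pull 5 mm first to check against the spring.

```bash
python3 -m jog '[[[-1,0,0,-0.001,0],[-1,0,0,-0.002,0],[-1,0,0,-0.003,0],[-1,0,0,-0.004,0],[-1,0,0,-0.005,0]]]'
python3 -m jog '[[[-1,0,0,0,0],[-1,0,0,0,0]]]'
```

```text
time: 11.25
tool_pos: [0.6346, 0.2152, 0.147]
tool_rot: [3.141, -0.0, 1.092]
contact_force: [4.5, -2.0, -3.0]
opening: 0.0162
grip_force: 39.8
time: 11.42
tool_pos: [0.6346, 0.2152, 0.1471]
tool_rot: [3.141, -0.0, 1.092]
contact_force: [4.4, -1.4, -3.8]
opening: 0.0162
grip_force: 39.8
```

The force of about 3.5 N down at 5 mm matches the spring. I pull on to 20 mm and hold.

```bash
for i in 1 2; do python3 -m jog '[[[-1,0,0,-0.0015,0],[-1,0,0,-0.003,0],[-1,0,0,-0.0045,0],[-1,0,0,-0.006,0],[-1,0,0,-0.0075,0]]]'; done
for i in 1 2 3 4 5; do python3 -m jog '[[[-1,0,0,0,0],[-1,0,0,0,0],[-1,0,0,0,0],[-1,0,0,0,0],[-1,0,0,0,0]]]' | grep -E "time|pos|contact"; done
```

```text
time: 11.83
tool_pos: [0.6345, 0.2151, 0.154]
tool_rot: [-3.142, 0.0, 1.092]
contact_force: [6.2, -1.2, -7.1]
opening: 0.0163
grip_force: 39.8
time: 12.25
tool_pos: [0.6345, 0.2151, 0.1607]
tool_rot: [-3.141, 0.001, 1.092]
contact_force: [7.4, -1.1, -10.0]
opening: 0.0166
grip_force: 39.8
time: 12.67
tool_pos: [0.6345, 0.2152, 0.1605]
contact_force: [7.9, -1.6, -9.5]
time: 13.08
tool_pos: [0.6345, 0.2151, 0.1605]
contact_force: [7.0, -0.3, -10.2]
time: 13.5
tool_pos: [0.6345, 0.2151, 0.1605]
contact_force: [7.8, -1.4, -11.0]
time: 13.92
tool_pos: [0.6345, 0.2151, 0.1605]
contact_force: [7.1, -0.7, -10.0]
time: 14.33
tool_pos: [0.6345, 0.2152, 0.1605]
contact_force: [7.8, -0.8, -10.8]
```

Held for 2.1 s at about 18.5 mm (10.3 N including the weight). Easing down.

```bash
for i in 1 2 3 4; do python3 -m jog '[[[-1,0,0,0.001,0],[-1,0,0,0.002,0],[-1,0,0,0.003,0],[-1,0,0,0.004,0],[-1,0,0,0.005,0]]]' | grep -E "time|pos|contact|open"; done
python3 -m jog '[[[-1,0,0,0,0],[-1,0,0,0,0],[-1,0,0,0,0]]]'
```

```text
time: 14.75
tool_pos: [0.6345, 0.2152, 0.1559]
contact_force: [5.5, -1.9, -7.6]
opening: 0.016
time: 15.17
tool_pos: [0.6346, 0.2152, 0.1515]
contact_force: [6.1, -1.6, -5.7]
opening: 0.0165
time: 15.58
tool_pos: [0.6346, 0.2152, 0.147]
contact_force: [4.2, -2.3, -2.8]
opening: 0.0159
time: 16.0
tool_pos: [0.6346, 0.2152, 0.1424]
contact_force: [5.2, -3.2, -0.4]
opening: 0.0166
time: 16.25
tool_pos: [0.6346, 0.2152, 0.1424]
tool_rot: [3.141, -0.0, 1.092]
contact_force: [4.2, -3.3, -1.7]
opening: 0.016
grip_force: 39.9
```

Back within about a millimetre of rest. One millimetre more, then release and retreat.

```bash
python3 -m jog '[[[-1,0,0,0.0005,0],[-1,0,0,0.001,0],[-1,0,0,0.001,0]]]' 10 | grep -E "pos|contact"
for i in 1 2 3 4; do python3 -m jog '[[[1,0,0,0,0],[1,0,0,0,0],[1,0,0,0,0],[1,0,0,0,0],[1,0,0,0,0]]]' 10| grep -E "pos|contact|open"; done
for i in 1 2; do python3 -m jog '[[[1,0,0,-0.015,0],[1,0,0,-0.03,0],[1,0,0,-0.045,0],[1,0,0,-0.06,0],[1,0,0,-0.075,0]]]'| grep -E "pos|contact|open"; done
python3 -m jog '[[[1,0,0,0,0],[1,0,0,0,0],[1,0,0,0,0]]]'
python3 - <<'E'
from cell import robot
from h import *
s=robot.read_camera("side")[:,:,::-1]
cv2.imwrite("pics/c5.png",s[150:400,110:410])
E
```

```text
tool_pos: [0.6347, 0.2153, 0.1421]
contact_force: [2.1, -2.2, 4.6]
tool_pos: [0.6339, 0.2156, 0.1407]
contact_force: [0.5, -0.5, -0.2]
opening: 0.0457
tool_pos: [0.6343, 0.2153, 0.1411]
contact_force: [-0.1, -0.9, 0.0]
opening: 0.0787
tool_pos: [0.6344, 0.2153, 0.1411]
contact_force: [-0.4, 0.5, 0.8]
opening: 0.0919
tool_pos: [0.6344, 0.2153, 0.1411]
contact_force: [0.7, 0.3, 0.2]
opening: 0.0914
tool_pos: [0.6343, 0.2153, 0.2169]
contact_force: [0.6, 0.2, 0.8]
opening: 0.092
tool_pos: [0.6343, 0.2153, 0.2919]
contact_force: [-0.0, -1.2, 0.1]
opening: 0.0922
time: 19.25
tool_pos: [0.634, 0.2152, 0.2899]
tool_rot: [-3.14, 0.001, 1.092]
contact_force: [-0.4, 0.4, 0.9]
opening: 0.0921
grip_force: 0.0
```

View pics/c5.png

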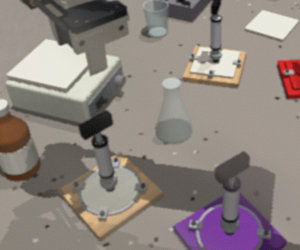

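The handle is back at crop (96,124), which is full-frame (206,274), the same as at the start. The pad's gauge at crop (217,35) is untouched, and the gripper is well clear.

```bash
python3 -c "
from cell import robot
print(robot.hand_in())"
```

```text
the job is handed in; nothing more can be done
None
```

I pulled the round glass lid's gauge to about 18.5 mm (roughly 9.3 N on the spring), held it for 2.1 s, eased it back to rest and let go; the pad's gauge was left untouched, and the job is handed in (no verdict was returned).

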